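Load the tin press and lock its ball coupler

TASK

Put the lidded metal tin into the press: slide it upright along the channel between the rails until it is fully home against the end stop. Then raise the coupler handle fully, bring the red beam down with the handle still up until its coupler sits fully on the ball, and press the handle all the way down to lock it. Leave the jars and cups around the press standing where they are.

Things in the scene. Friction and masses are not known exactly. Their poses are not given: they have to be found in the camera images.
- press: Fixed frame of the press (aluminium, red beam). Origin: on the worktop under the middle of the tin's home place; +z up, -x toward the handle end (roughly toward the robot), -y toward the channel's open mouth, +y toward the end stop (22 mm tall, inner face at y = +71.5 mm). Beam hinge uprights at x = 50 to 80 mm, |y| < 25 mm, 115 mm tall. The tin slides on the worktop itself.
- tin_center (a point): Centre (half-way up) of the loose lidded metal tin, 60 (x) x 140 (y) x 63 mm tall, 0.3 to 0.55 kg, closed and stiff. Its y axis runs along the tin's length; either end may go in first.
- tin_home (a point): Where tin_center is when the tin is fully home against the end stop, on the press's centre line; axes as the press's.
- beam (a joint): Angle of the red beam, rad: 0 = level, coupler fully down on the ball; positive = front end raised; upper stop 1.0. Starts at 0.55 to 0.9. Friction holds it at any angle; pushing it down at the paddle takes 6 to 10 N. With the handle down, the claw meets the ball and the beam stops above it; once locked it cannot be lifted.
- beam_hinge (a point): Hinge of the beam, 65 mm behind (+x of) the press origin, 100 mm above the worktop; axis along the press's y. In the beam's own frame (origin here, axes as the press's when level; its -x end rises) the handle pivot is at (-139, 0, +19) mm and paddle_top at (-90, +72, +21) mm. The beam is 22 mm wide; a 50 x 70 mm plate hangs under it over the tin's home, 3 mm clear of its lid when level.
- paddle_top (a point): Middle of the top face of the black ribbed push-down paddle that sticks out of the beam's +y side; flat area about 42 (along the beam) x 45 mm. Turns with the beam; its z axis is the face's normal.
- handle (a joint): Angle of the coupler handle relative to the beam, rad: 0 = down (claw closed, handle pointing forward along the beam), positive = raised, 1.2 = fully up (claw open). Starts at 0 to 0.1. Friction holds it at any angle: about 2 to 3 N at the bar.
- handle_bar (a point): Middle of the handle's black round cross-bar, 14 mm thick, 70 mm long along the press's y, carried by two side arms at y = +-30 mm (52 mm clear between them), open space between bar and pivot. It swings about handle_pivot at 60 mm radius; at handle = 0 it is at (-60, 0, +4) mm from the pivot in the beam's frame.
- handle_pivot (a point): Pivot of the handle at the front of the beam; axis along the press's y. Moves with the beam.
- ball_center (a point): Centre of the steel ball, 40 mm diameter, on its post in front of the tin's home place, 85 mm above the worktop. The coupler drops over it.
- channel_mouth (a point): Point on the worktop on the channel's centre line, 90 mm to the -y side of the press origin. The two rails run along the press's y, 14 mm tall, inner faces 68 mm apart: the rear (+x) one begins here (y = -90 mm), the front one at y = -140 mm; each has a 30 mm lead-in flared outward before that.
- my_cups_blue: Bystander: short stack of blue paper cups, 58 across, 86 tall (mm); loose, origin at the centre of its foot. Leave it where it stands.
- my_cinnamon_jar: Bystander: clear spice jar with a white-grey cap, 47 across, 98 tall (mm); loose, origin at the centre of its foot. Leave it where it stands.
- my_cocoa_jar: Bystander: spice jar with a dark brown cap, 44 across, 105 tall (mm); loose, origin at the centre of its foot. Leave it where it stands.
- my_sugar_shaker: Bystander: white shaker with a round top, 49 across, 88 tall (mm); loose, origin at the centre of its foot. Leave it where it stands.
- tin: The same tin as a whole; origin at the centre of its underside.

How it is judged (in metres and radians):
On the way, in this order (a step that is already met when the one before it is completed fails the run):
1. the tin is home in the channel against the end stop (y of tin_center in the frame of tin_home between -0.01 and 0.01 m and x of tin_center in the frame of tin_home between -0.01 and 0.01 m and z of tin_center in the frame of tin_home below 0.01 m and angle between tin_center's own z axis and vertical below 0.08 rad), for 0.2 s.
2. the coupler handle is raised (more than 0.9 rad) while the beam is still up (value of joint handle above 0.9 rad and value of joint beam above 0.2 rad), for 0.2 s.
3. the coupler is down on the ball with the handle still raised (value of joint beam below 0.04 rad and value of joint handle above 0.5 rad), for 0.1 s.
At the end, for the whole second after the job is handed in: The tin stands upright in the channel within 10 mm of its home place, at rest; the beam is within 0.03 rad of level; the handle is within 0.1 rad of fully down; every jar, cup stack and shaker stands upright within 30 mm of where it was (all of step 1 and value of joint beam below 0.03 rad and value of joint handle below 0.1 rad and linear speed of tin below 0.02 m/s and distance of each of my_cups_blue, my_cinnamon_jar, my_cocoa_jar, my_sugar_shaker from where it was at the start of the episode below 0.03 m and angle between each of my_cups_blue, my_cinnamon_jar, my_cocoa_jar, my_sugar_shaker's own z axis and vertical below 0.3 rad); the robot touches nothing.
It fails at once if a bystander is knocked over or shoved more than 50 mm (distance of any of my_cups_blue, my_cinnamon_jar, my_cocoa_jar, my_sugar_shaker from where it was at the start of the episode above 0.05 m or angle between any of my_cups_blue, my_cinnamon_jar, my_cocoa_jar, my_sugar_shaker's own z axis and vertical above 0.6 rad).
It fails at once if the tin is tipped over (angle between tin_center's own z axis and vertical above 0.5 rad).
It also fails if it takes over 72 s, if anything falls off the work surface, if the arm or the gripper's body presses on something with over 40 N, if the wrist force passes 120 N, or if a joint passes its speed limit or range.

ROBOT

A 6-joint arm with a two-finger parallel gripper is mounted at the origin on a cart in front of the work surface, level with it; the furniture and walls round the work are solid. World frame = base frame: x ahead of the robot, y to its left, z up, the work surface at z = 0. Lengths are in m, angles in degrees, forces in N, time in s.
With the tool pointing down it reaches from about 0.3 to 0.85 m from the base axis. Payload 4.2 kg.
Tool frame: the origin (TCP) lies on the front face of the gripper's body, between the roots of the fingers; the fingertips stand 78 mm ahead of it and the grasp point (between the pads) lies 60 mm ahead of it; z points along the fingers, y is the direction in which the jaws open and shut (so a half turn about z gives the same grasp; the last joint's range is limited). The gripper opens to 91 mm and grips with 3 to 60 N. Pads are 32 mm wide; open, the fingers measure 118 mm over their backs; the gripper's body (76 mm by 178 mm) begins 60 mm behind the grasp point.
Start: joints at [-75.917, 18.312, 89.639, -0, 72.044, -1.146], TCP at [0.151, -0.555, 0.292] pointing down, gripper open.
Joint ranges: [-177.97, 177.97], [-48.28, 115.42], [12.27, 149.76], [-77.06, 257.06], [2.81, 150.46], [-146.56, 146.56]. Speed limits (degrees/s): [147.25, 147.25, 180, 180, 180, 180].

INTERFACE

Orientations are given as a 3x3 rotation matrix whose columns are the frame's x, y, z axes.
In Python, from plant import env gives the robot as it stands. The module is installed in compiled form; this text tells all that it offers.
- The arm moves only by the tool play_rows, never from a script. Its argument "rows" is text: rows parted by semicolons, each of 7 numbers parted by spaces: the turn, a rotation vector about the tool's x, y, z in rad, then the shift along the tool's x, y, z in mm, then the closure, from -1 (fully open) to 1 (shut), so that 0 is half open. A call has 1 to 12 rows; each row shifts and turns the commanded pose from where the row before left it, along the tool's axes as they then stand; what a row does not reach is not made up. A row lasts 1/10 s, in which the tool goes at most 50 mm and 8.59 degrees, less where a joint would pass 70% of its speed; a pose out of reach is approached as far as the arm can. A call with a gripper value outside its range is refused whole. The fingers move at their own pace and stop on an object; "grip_force" is the grip in N (left out, the last holds). Time passes only in rows, so rows that do not move let the fingers close. It gives the time, the measured TCP pose, the force and the opening at its end, in the units of the state.
- env.sense(): the state, without advancing time (a new reading comes with each control period).
- env.grab_frame(name): name is "side" or "top" or "wrist"; returns a dict with "pixels" (384x512x3 uint8, red, green, blue), "depth" (384x512 float32, m along the optical axis (not along the pixel's ray), 0 where there is no reading), "fx", "fy", "cx", "cy" (pixels), "camera_from_world" (4x4, takes a point from world to camera coordinates). Camera axes: x right, y down, z forward; pixel columns grow to the right and rows downward; lengths in m; the calibration is good to about 2 mm. The wrist camera is an equidistant fisheye: a pixel r from the principal point sees the ray r / f radians off the axis. A picture is of the moment at which its call begins.
- env.sign_off(): hands the job in, once; it reports no verdict.
The state is a dict: "time": time; "q": joint angles; "joint_vel": joint speeds; "joint_torque": joint torques, N m; "tcp_pos": TCP position; "tcp_rot": TCP orientation; "wrist_force": force on the tool from outside, world axes, zero at the start; "ft_torque": the same for the moment, N m; "grip_width": finger opening in m.
Only numpy, scipy, OpenCV 4.12 (cv2) and the standard library are available. Lean on these libraries where they do the work, as an engineer would, in place of code of your own. Each camera call takes 0.05 s, during which the arm holds its last target. There are 200 camera calls.

## Working session

There is one attempt and no reset: what is moved stays moved. The work goes in short steps, Python scripts to look and compute and a tool call to move; the robot and the scene stay as the last step left them, time stands still between calls to the robot, and variables do not carry over. Pictures are saved under pics/ and viewed, about 8 in all and at most 12, crops included, and the job is handed in when it is done.

Besides the shell and the picture viewer there is one more tool, called as name(argument=value, ...) on one line, values as JSON. play_rows: Moves the arm, as the interface text tells. Its arguments: {"type":"object","properties":{"rows":{"type":"string"},"grip_force":{"type":"number"}},"required":["rows"]}

```bash
mkdir -p pics; cat > h.py <<'E'
import numpy as np, cv2
from plant import env
def grab(n,fn=None):
    f=env.grab_frame(n)
    if fn: cv2.imwrite('pics/'+fn,f['pixels'][:,:,::-1])
    return f
def cloud(f):
    d=f['depth'];v,u=np.mgrid[:d.shape[0],:d.shape[1]]
    P=np.stack([(u-f['cx'])/f['fx']*d,(v-f['cy'])/f['fy']*d,d],-1)
    T=np.linalg.inv(f['camera_from_world'])
    W=P@T[:3,:3].T+T[:3,3]; W[d==0]=np.nan
    return W
E
python3 - <<'E'
from h import *
a=grab('top');b=grab('side')
for n,f in (('top',a),('side',b)):
    np.savez('/tmp/'+n,W=cloud(f),p=f['pixels']); print(n,f['fx'],np.round(np.linalg.inv(f['camera_from_world']),3).tolist())
    cv2.imwrite(f'pics/{n}0.png',cv2.resize(f['pixels'][:,:,::-1],(800,600)))
print(env.sense())
E
```

```text
top 461.01976625505006 [[-0.004, -0.997, 0.073, 0.395], [-1.0, 0.004, -0.002, 0.016], [0.002, -0.073, -0.997, 1.547], [0.0, 0.0, 0.0, 1.0]]
side 463.7733451036241 [[-0.924, -0.243, 0.294, 0.059], [-0.381, 0.606, -0.698, 1.079], [-0.009, -0.758, -0.653, 1.083], [0.0, 0.0, 0.0, 1.0]]
{'time': 0.1, 'q': array([-7.59176330e+01,  1.83454257e+01,  8.96976381e+01,  1.04087068e-03,
        7.20443477e+01, -1.14688021e+00]), 'joint_vel': array([-0.04751159, -0.11607936, -0.20157655,  0.04120816,  0.00189476,
        0.01867747]), 'joint_torque': array([-1.74628235e-04, -4.13333023e+01, -2.32510078e+01,  7.28088920e-02,
        4.22292470e-02, -6.42153373e-05]), 'tcp_pos': array([ 0.1509591 , -0.55449531,  0.2915419 ]), 'tcp_rot': array([[ 9.64884015e-01,  2.62676061e-01, -3.54445221e-04],
       [ 2.62676296e-01, -9.64882875e-01,  1.48397191e-03],
       [ 4.78057737e-05, -1.52496514e-03, -9.99998836e-01]]), 'wrist_force': array([ 0.20192972, -1.11696821, -0.33437386]), 'ft_torque': array([ 0.00794991, -0.01007053,  0.00866454]), 'grip_width': 0.09107830071288926}
```

View pics/top0.png

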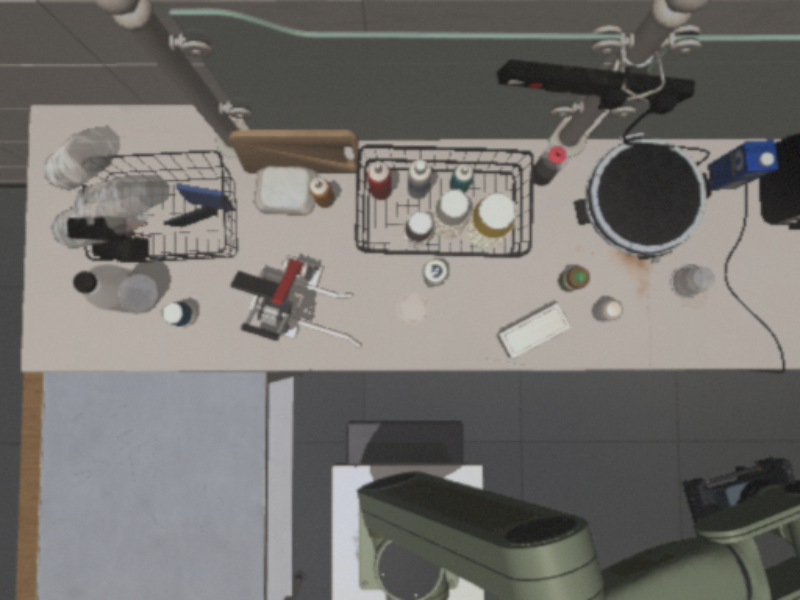

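View pics/side0.png

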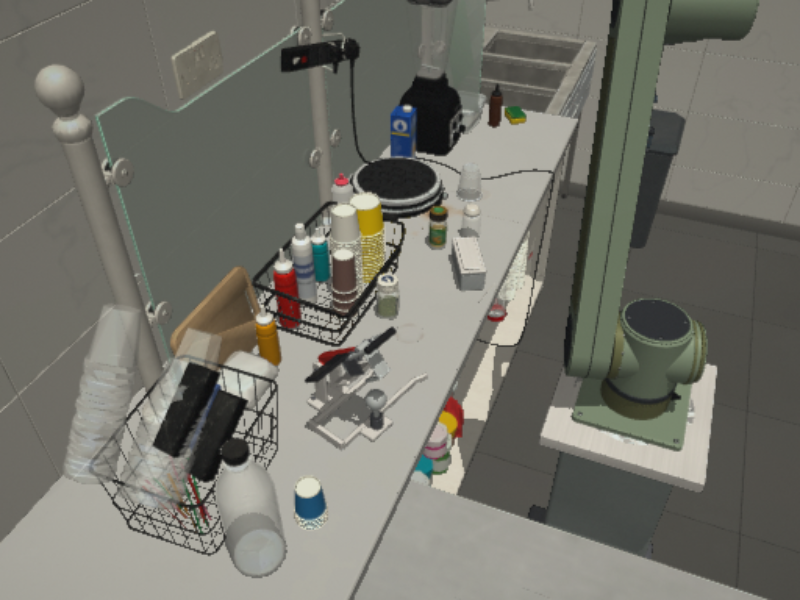

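Top view (800 px scale): tin at (535,330), press around (285,300) with the rails opening to the right, paddle at (255,285), cinnamon jar at (435,270), cups at (177,313), shaker at (608,310).

```bash
python3 - <<'E'
from h import *
z=np.load('/tmp/top.npz');W=z['W'];p=z['p'].astype(int)
X,Y,Z=W[...,0],W[...,1],W[...,2]
print('table z',np.nanmedian(Z[200:230,280:300]))
def comp(m,nm,amin=8):
    n,l,s,c=cv2.connectedComponentsWithStats(m.astype(np.uint8))
    for i in range(1,n):
        if s[i,4]<amin: continue
        q=W[l==i]; r=cv2.minAreaRect((q[:,:2]*1000).astype(np.float32))
        print(nm,s[i,4],'px',c[i].round(),'mean',q.mean(0).round(3),'rect',np.round(r[0]),np.round(r[1]),round(r[2],1),'zmax',q[:,2].max().round(3))
reg=(X>0.3)&(X<0.72)&(Y>-0.65)&(Y<0.62)
comp(reg&(Z>0.045)&(Z<0.2)&(X<0.63),'obj')
pr=reg&(Y>0.05)&(Y<0.55)&(X<0.66)
comp(pr&(Z>0.008)&(Z<0.022),'rail')
red=(p[...,0]>p[...,1]*2)&(p[...,0]>70)
comp(pr&red,'red')
blk=(p.sum(-1)<140)
comp(pr&blk&(Z>0.03),'blk')
f=p.astype(np.uint8)[140:240,125:245,::-1]
cv2.imwrite('pics/t1.png',cv2.resize(f,(720,600),interpolation=cv2.INTER_CUBIC))
s=np.load('/tmp/side.npz')['p'][195:305,185:285,::-1]
cv2.imwrite('pics/s1.png',cv2.resize(s,(545,600),interpolation=cv2.INTER_CUBIC))
g=cv2.imread('pics/t1.png');h=cv2.imread('pics/s1.png')
cv2.imwrite('pics/ts1.png',cv2.resize(np.hstack([g,h]),(800,380)))
E
```

```text
table z -0.00016830177059001805
obj 224 px [313. 150.] mean [ 0.617 -0.164  0.135] rect [ 619. -170.] [71. 21.] 88.4 zmax 0.199
obj 180 px [125. 161.] mean [0.585 0.418 0.13 ] rect [584. 428.] [ 43. 173.] 16.7 zmax 0.171
obj 158 px [267. 150.] mean [ 0.62  -0.023  0.125] rect [620. -22.] [51. 19.] 89.1 zmax 0.174
obj 32 px [288. 147.] mean [ 0.629 -0.087  0.124] rect [629. -87.] [22.  2.] 89.9 zmax 0.174
obj 449 px [286. 160.] mean [ 0.595 -0.082  0.081] rect [604. -73.] [ 52. 354.] 0.1 zmax 0.125
obj 569 px [414. 155.] mean [ 0.612 -0.499  0.067] rect [ 608. -505.] [ 43. 179.] 0.0 zmax 0.083
obj 54 px [ 68. 165.] mean [0.573 0.593 0.136] rect [574. 591.] [61. 18.] 81.4 zmax 0.17
obj 845 px [177. 183.] mean [0.517 0.254 0.154] rect [528. 265.] [129. 113.] 72.2 zmax 0.2
obj 202 px [278. 174.] mean [ 0.548 -0.057  0.092] rect [550. -57.] [46. 44.] 10.7 zmax 0.105
obj 616 px [ 83. 186.] mean [0.507 0.543 0.138] rect [508. 561.] [62. 87.] 59.1 zmax 0.2
obj 213 px [368. 178.] mean [ 0.535 -0.342  0.096] rect [ 536. -346.] [43. 43.] 52.2 zmax 0.113
obj 299 px [446. 178.] mean [ 0.534 -0.59
[... 731 characters left out ...]
0.552 0.288 0.015] rect [552. 287.] [45. 12.] 79.3 zmax 0.021
rail 32 px [ 99. 188.] mean [0.51  0.536 0.015] rect [514. 539.] [17. 67.] 89.2 zmax 0.021
rail 18 px [163. 193.] mean [0.495 0.323 0.018] rect [494. 324.] [ 9. 28.] 83.4 zmax 0.022
rail 11 px [123. 204.] mean [0.457 0.454 0.015] rect [457. 454.] [ 3. 23.] 63.3 zmax 0.022
rail 196 px [201. 211.] mean [0.434 0.196 0.014] rect [425. 177.] [161.  40.] 76.6 zmax 0.021
red 149 px [182. 181.] mean [0.523 0.236 0.156] rect [524. 236.] [18. 88.] 72.8 zmax 0.189
blk 48 px [116. 141.] mean [0.653 0.456 0.101] rect [655. 453.] [10. 45.] 20.7 zmax 0.138
blk 481 px [ 76. 155.] mean [0.582 0.509 0.288] rect [585. 510.] [83. 55.] 82.3 zmax 0.348
```

View pics/ts1.png

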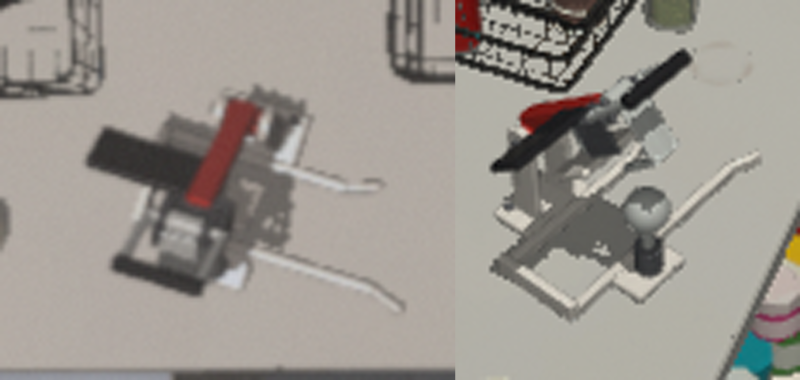

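Crop: rails open to the right and tilt by about 16°, red beam is raised, handle bar is at the lower left, and the ball is visible in the side view. Next I fit the press frame.

```bash
cat > fit.py <<'E'
from h import *
from scipy.optimize import least_squares
def fit(Wt,Ws,ps,verbose=True):
    Q=np.vstack([Wt.reshape(-1,3),Ws.reshape(-1,3)]);Q=Q[np.isfinite(Q).all(1)]
    r=Q[(Q[:,2]>.011)&(Q[:,2]<.017)&(Q[:,0]>.36)&(Q[:,0]<.60)&(Q[:,1]>.08)&(Q[:,1]<.36)]
    o0=np.array([.485,.235]); best=None
    for a in np.radians(np.arange(-26,-6,.25)):
        c,s=np.cos(a),np.sin(a);x=(r[:,:2]-o0)@[c,s]; y=(r[:,:2]-o0)@[-s,c]
        m=(y>-.13)&(y<.06); h,e=np.histogram(x[m],np.arange(-.08,.08,.003))
        sc=(h.astype(float)**2).sum()
        if best is None or sc>best[0]: best=(sc,a)
    a=best[1];c,s=np.cos(a),np.sin(a);x=(r[:,:2]-o0)@[c,s]; y=(r[:,:2]-o0)@[-s,c]
    h,e=np.histogram(x[(y>-.08)&(y<.06)],np.arange(-.08,.08,.003))
    print('yaw',np.degrees(a)); print([(round(e[i]*1000),int(h[i])) for i in range(len(h)) if h[i]>3])
    h,e=np.histogram(y,np.arange(-.2,.12,.004)); print([(round(e[i]*1000),int(h[i])) for i in range(len(h)) if h[i]>3])
    return a,o0
z=np.load('/tmp/top.npz');s=np.load('/tmp/side.npz')
for A,B in ((z,z),(s,s)):
    fit(A['W'],B['W'],s['p'])
W=s['W'];b=W[246:268,231:252].reshape(-1,3);b=b[(b[:,2]>.078)&(b[:,2]<.12)]
res=least_squares(lambda c:np.linalg.norm(b-c,axis=1)-.02,b.mean(0)-[0,0,.01],loss='soft_l1',f_scale=.001)
print('ball',len(b),res.x.round(4),np.median(abs(res.fun)).round(4))
# end stop ~ 22mm tall
Q=W.reshape(-1,3);m=(Q[:,2]>.018)&(Q[:,2]<.024)&(Q[:,0]>.4)&(Q[:,0]<.6)&(Q[:,1]>.25)&(Q[:,1]<.36)
print('stop',m.sum(),cv2.minAreaRect((Q[m][:,:2]*1000).astype(np.float32)))
E
python3 fit.py
```

```text
yaw -17.0
[(-65, 6), (-62, 10), (-59, 8), (-56, 6), (-53, 4), (-50, 4), (-47, 6), (-44, 8), (-41, 8), (-38, 14), (-35, 26), (-32, 32), (-29, 36), (43, 38), (46, 34), (49, 28), (52, 16), (55, 16), (58, 16), (61, 4), (64, 6), (67, 4), (70, 6), (73, 4), (76, 6)]
[(-156, 4), (-152, 6), (-144, 6), (-140, 6), (-136, 4), (-132, 6), (-128, 6), (-124, 6), (-120, 6), (-116, 6), (-112, 6), (-108, 4), (-104, 8), (-100, 8), (-92, 12), (-88, 4), (-84, 8), (-80, 4), (-76, 8), (-72, 12), (-68, 6), (-64, 8), (-60, 8), (-56, 12), (-52, 10), (-48, 8), (-44, 6), (-40, 14), (-36, 8), (-32, 10), (-28, 22), (-24, 26), (-20, 32), (-16, 40), (-12, 32), (-8, 22), (-4, 38), (0, 28), (4, 18), (8, 12), (12, 8), (16, 10), (32, 4), (36, 4), (48, 6), (56, 6), (60, 4), (64, 4), (68, 6), (72, 6), (76, 6), (80, 4), (84, 4)]
yaw -17.5
[(-68, 16), (-65, 18), (-62, 10), (-59, 14), (-56, 8), (-53, 10), (-50, 4), (-47, 8), (-44, 10), (-41, 8), (-38, 34), (-35, 46), (-32, 48), (-29, 16), (40, 42), (43, 50), (46, 46), (49, 44), (52, 22), (55, 24), (58, 26), (61, 22), (64, 22), (67, 10), (70, 12), (73, 10), (76, 18)]
[(-152, 4), (-144, 4), (-140, 6), (-136, 6), (-132, 4), (-128, 4), (-124, 6), (-120, 4), (-112, 10), (-104, 4), (-96, 8), (-92, 12), (-88, 6), (-84, 8), (-80, 8), (-76, 8), (-72, 10), (-68, 18), (-64, 4), (-60, 10), (-56, 12), (-52, 6), (-48, 10), (-44, 12), (-40, 10), (-36, 6), (-32, 6), (-28, 4), (-24, 16), (-20, 14), (-16, 10), (-12, 18), (-8, 24), (-4, 28), (0, 20), (4, 26), (8, 18), (12, 20), (16, 26), (20, 30), (24, 40), (28, 30), (32, 38), (36, 40), (40, 44), (44, 32), (48, 26), (52, 18), (56, 12), (60, 10), (64, 10), (68, 8), (72, 8), (76, 12), (80, 6), (84, 4), (88, 8), (92, 46)]
ball 142 [0.44   0.2625 0.0849] 0.0011
stop 91 ((495.6557312011719, 294.2639465332031), (80.62853240966797, 133.77468872070312), 86.48819732666016)
```

```bash
python3 - <<'E'
from h import *
a=np.radians(-17.2);c,s=np.cos(a),np.sin(a);R=np.array([[c,-s,0],[s,c,0],[0,0,1]])
o=np.array([.485,.235,0])+R@[.007,.013,0]; print('origin',o)
for n in('top','side'):
    d=np.load(f'/tmp/{n}.npz');W=d['W'];p=d['p'].astype(int)
    L=(W-o)@R;x,y,z=L[...,0],L[...,1],L[...,2]
    m=(z>.019)&(z<.025)&(abs(x)<.045)&(y>.03)&(y<.12)
    h,e=np.histogram(y[m],np.arange(.03,.12,.003));print(n,'stop',[(round(e[i]*1000),int(h[i])) for i in range(len(h)) if h[i]>1])
    for lo,hi in((-.08,-.03),(-.03,.03),(.03,.065)):
      for sg in(1,-1):
        m=(abs(z-.0125)<.004)&(y>lo)&(y<hi)&(x*sg>.03)&(x*sg<.05)
        if m.sum()>4: print(n,lo,sg,m.sum(),np.percentile(x[m],[2,50,98]).round(4))
    m=(abs(z-.0125)<.004)&(x<-.02)&(x>-.09)&(y<-.06); print('front tip',y[m].min(), 'rear tip',y[(abs(z-.0125)<.004)&(x>.02)&(x<.09)&(y>-.25)&(y<-.06)].min())
    # paddle: black, y 55..95
    m=(p.max(-1)<70)&(z>.08)&(z<.26)&(y>.045)&(y<.1)&(x>-.12)&(x<.06)
    q=L[m]; 
    k=np.polyfit(q[:,0],q[:,2],1);print('paddle',m.sum(),q.mean(0).round(4),'angle',-np.arctan(k[0]).round(3))
    m=(p[...,0]>p[...,1]*1.8)&(z>.08)&(abs(y)<.03)&(x>-.12)&(x<.1)
    q=L[m];k=np.polyfit(q[:,0],q[:,2],1);print('beam',m.sum(),q.mean(0).round(4),-np.arctan(k[0]).round(3))
    m=(p.max(-1)<70)&(z>.1)&(z<.35)&(abs(y)<.04)&(x<-.08)&(x>-.22)
    q=L[m];print('bar',m.sum(),q.mean(0).round(4),q.min(0).round(3),q.max(0).round(3))
E
```

```text
origin [0.49553115 0.24534866 0.        ]
top stop [(69, 2), (72, 10), (75, 10), (78, 7)]
top -0.08 1 36 [0.0359 0.041  0.0488]
top -0.08 -1 33 [-0.0438 -0.0376 -0.0326]
top -0.03 1 38 [0.0364 0.0442 0.0495]
top -0.03 -1 31 [-0.0495 -0.0424 -0.0328]
top 0.03 1 25 [0.0369 0.042  0.0469]
front tip -0.37219296106845845 rear tip -0.24487189206095794
paddle 147 [0.0063 0.0674 0.1747] angle 0.595
beam 181 [ 0.0301 -0.001   0.1548] 0.656<stdin>:21: RuntimeWarning: Mean of empty slice.
  ret = um.true_divide(
Traceback (most recent call last):
ValueError: zero-size array to reduction operation minimum which has no identity
```

play_rows(rows="0 0 -0.1487 0 0 0 -1;0 0 -0.1487 0 0 0 -1;0 0 -0.1487 0 0 0 -1;0 0 -0.1487 0 0 0 -1;0 0 -0.1487 0 0 0 -1;0 0 -0.1487 0 0 0 -1;0 0 -0.1487 0 0 0 -1;0 0 -0.1487 0 0 0 -1;0 0 -0.1487 0 0 0 -1;0 0 -0.1487 0 0 0 -1;0 0 -0.1487 0 0 0 -1;0 0 -0.1487 0 0 0 -1")

```text
time: 1.3
tcp_pos: [0.151, -0.5546, 0.2917]
tcp_rot: [[-0.467, 0.884, -0.0], [0.884, 0.467, 0.001], [0.001, 0.0, -1.0]]
wrist_force: [0.7, -0.3, -0.1]
grip_width: 0.0911
```

```bash
cat >> h.py <<'E'
A=np.radians(-17.2);O=np.array([.4955,.2453,0])
RP=np.array([[np.cos(A),-np.sin(A),0],[np.sin(A),np.cos(A),0],[0,0,1]])
def go(target,press=True,R=None):
    "tool-frame shift (mm) and turn (rad) to reach target TCP (press or world frame)"
    s=env.sense();t=np.array(target,float)
    if press: t=O+RP@t
    T=s['tcp_rot'];print('t',s['time'],'tcp press',((s['tcp_pos']-O)@RP*1000).round(1),'world',s['tcp_pos'].round(4),'F',s['wrist_force'].round(1),'w',s['grip_width'].round(4))
    print('shift mm',((t-s['tcp_pos'])@T*1000).round(1))
    if R is not None: print('turn',cv2.Rodrigues(T.T@R)[0].ravel().round(4))
def down(ang):
    "tool down, tool y at world angle ang (deg)"
    a=np.radians(ang);y=np.array([np.cos(a),np.sin(a),0]);z=np.array([0,0,-1.]);return np.stack([np.cross(y,z),y,z],1)
E
python3 -c "
from h import *
go([.430,-.265,.292],False,down(27.6))"
```

```text
Traceback (most recent call last):
  File "h.py", line 19, in go
    T=s['tcp_rot'];print('t',s['time'],'tcp press',((s['tcp_pos']-O)@RP*1000).round(1),'world',s['tcp_pos'].round(4),'F',s['wrist_force'].round(1),'w',s['grip_width'].round(4))
                                                                                                                                                       ^^^^^^^^^^^^^^^^^^^^^
AttributeError: 'float' object has no attribute 'round'
```

play_rows(rows="0 0 0 12.6 38.2 0 -1;0 0 0 12.6 38.2 0 -1;0 0 0 12.6 38.2 0 -1;0 0 0 12.6 38.2 0 -1;0 0 0 12.6 38.2 0 -1;0 0 0 12.6 38.2 0 -1;0 0 0 12.6 38.2 0 -1;0 0 0 12.6 38.2 0 -1;0 0 0 12.6 38.2 0 -1;0 0 0 12.6 38.2 0 -1;0 0 0 0 0 0 -1;0 0 0 0 0 0 -1")

```text
time: 2.5
tcp_pos: [0.432, -0.2663, 0.2918]
tcp_rot: [[-0.463, 0.886, -0.001], [0.886, 0.463, 0.0], [0.001, -0.001, -1.0]]
wrist_force: [0.5, -0.1, 0.4]
grip_width: 0.0913
```

```bash
sed -i "s/s\['grip_width'\].round(4)/round(float(s['grip_width']),4)/" h.py
python3 -c "
from h import *
go([.430,-.265,.102],False,down(27.6))
f=grab('wrist','w1.png')"
```

```text
t 2.5 tcp press [  90.6 -507.5  291.8] world [ 0.432  -0.2663  0.2918] F [ 0.5 -0.1  0.4] w 0.0913
shift mm [  1.9  -1.  189.8]
turn [-0.0011 -0.0006 -0.0001]
```

View pics/w1.png

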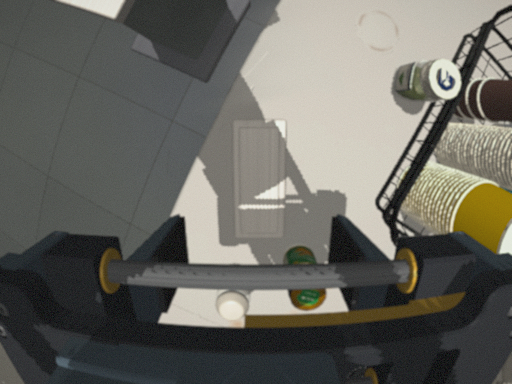

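Wrist view: tin is aligned between the fingers (around 260,180) and both sides are clear. Descend and grip.

play_rows(rows="0 0 0 1 -1 30 -1;0 0 0 1 0 40 -1;0 0 0 0 0 40 -1;0 0 0 0 0 40 -1;0 0 0 0 0 25 -1;0 0 0 0 0 15 -1;0 0 0 0 0 0 1;0 0 0 0 0 0 1;0 0 0 0 0 0 1;0 0 0 0 0 0 1;0 0 0 0 0 0 1;0 0 0 0 0 0 1", grip_force=40)

```text
time: 3.75
tcp_pos: [0.4308, -0.2661, 0.1034]
tcp_rot: [[-0.461, 0.887, 0.003], [0.887, 0.461, -0.002], [-0.003, 0.001, -1.0]]
wrist_force: [0.5, -0.9, 6.2]
grip_width: 0.0599
```

play_rows(rows="0 0 0 0 0 -20 1;0 0 0 0 0 -40 1;0 0 0.13 0 0 0 1;0 0 0.13 0 0 0 1;0 0 0.13 0 0 0 1;0 0 0.13 0 0 0 1;0 0 0.13 0 0 0 1;0 0 0.13 0 0 0 1;0 0 0 0 0 0 1;0 0 0 0 0 0 1")

```text
time: 4.75
tcp_pos: [0.4296, -0.2652, 0.1618]
tcp_rot: [[0.293, 0.956, -0.001], [0.956, -0.293, 0.001], [0.0, -0.001, -1.0]]
wrist_force: [0.2, 0.0, -3.1]
grip_width: 0.06
```

```bash
python3 -c "
from h import *
go([0,-.245,.162],True,down(-17.2))"
```

```text
t 4.75 tcp press [  88.  -507.2  161.8] world [ 0.4296 -0.2652  0.1618] F [ 0.2  0.  -3.1] w 0.06
shift mm [262.4 -87.4   0. ]
turn [-0.0013 -0.0002  0.0026]
```

play_rows(rows="0 0 0.0025 30 -10 0 1;0 0 0 34 -11.5 0 1;0 0 0 34 -11.5 0 1;0 0 0 34 -11.5 0 1;0 0 0 34 -11.5 0 1;0 0 0 34 -11.5 0 1;0 0 0 34 -11 0 1;0 0 0 28 -9 0 1;0 0 0 0 0 0 1;0 0 0 0 0 0 1")

```text
time: 5.75
tcp_pos: [0.4245, 0.011, 0.1622]
tcp_rot: [[0.295, 0.955, -0.0], [0.955, -0.295, -0.001], [-0.001, -0.0, -1.0]]
wrist_force: [-0.4, 0.9, -3.1]
grip_width: 0.06
```

```bash
python3 -c "
from h import *
go([0,-.245,.106],True,down(-17.2))
f=grab('top'); np.savez('/tmp/t2',W=cloud(f),p=f['pixels'])
W=(cloud(f)-O)@RP
x,y,z=W[...,0],W[...,1],W[...,2]
for lo,hi in((-.17,-.14),(-.14,-.09),(-.09,-.04),(-.04,0)):
  for sg in(1,-1):
    m=(abs(z-.0125)<.004)&(y>lo)&(y<hi)&(x*sg>.03)&(x*sg<.09)
    if m.sum()>3: print(lo,sg,m.sum(),np.percentile(x[m],[2,50,98]).round(4))
"
```

```text
t 5.75 tcp press [   1.5 -244.9  162.2] world [0.4245 0.011  0.1622] F [-0.4  0.9 -3.1] w 0.06
shift mm [-0.1 -1.5 56.2]
turn [-0.      0.0006  0.0006]
-0.17 -1 16 [-0.0491 -0.043  -0.0362]
-0.14 1 17 [0.0325 0.0457 0.0725]
-0.14 -1 39 [-0.0678 -0.0384 -0.0331]
-0.09 1 45 [0.0361 0.0422 0.0873]
-0.09 -1 33 [-0.0517 -0.0374 -0.0329]
-0.04 1 86 [0.0363 0.052  0.0896]
-0.04 -1 72 [-0.0726 -0.0523 -0.0329]
```

play_rows(rows="0 0 0 0 0 35 1;0 0 0 0 0 21.5 1;0 0 0 0 0 0 1;0 0 0 20 0 0 1;0 0 0 20 0 0 1;0 0 0 20 0 0 1;0 0 0 20 0 0 1;0 0 0 0 0 0 1")

```text
time: 6.6
tcp_pos: [0.4502, 0.0879, 0.1068]
tcp_rot: [[0.297, 0.955, 0.003], [0.955, -0.297, 0.001], [0.001, 0.003, -1.0]]
wrist_force: [-0.8, -0.5, -2.9]
grip_width: 0.0597
```

```bash
python3 -c "
from h import *
go([0.0015,-.085,.105],True,down(-17.2))
f=grab('side'); cv2.imwrite('pics/s2.png',cv2.resize(f['pixels'][150:320,160:340,::-1],(636,600)))
"
```

```text
t 6.6 tcp press [   3.3 -163.8  106.8] world [0.4502 0.0879 0.1068] F [-0.8 -0.5 -2.9] w 0.0597
shift mm [78.8 -1.9  1.9]
turn [ 0.0025 -0.0015 -0.0016]
```

View pics/s2.png

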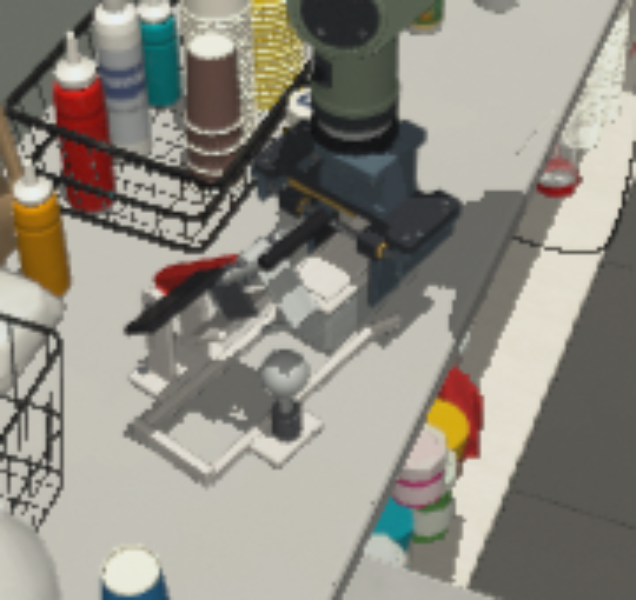

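Side view: tin is entering between the rails, level with the front one, clear of ball (287,370) and handle bar (300,238). Continue, then release.

play_rows(rows="0 0 0 14 -1.5 1.5 1;0 0 0 14 0 0 1;0 0 0 14 0 0 1;0 0 0 14 0 0 1;0 0 0 11 0 0 1;0 0 0 0 0 0 1")

```text
time: 7.25
tcp_pos: [0.4679, 0.153, 0.1043]
tcp_rot: [[0.297, 0.955, 0.001], [0.955, -0.297, 0.0], [0.001, 0.001, -1.0]]
wrist_force: [-0.3, -0.2, -3.3]
grip_width: 0.0595
```

```bash
python3 -c "
from h import *
go([0.0015,-.095,.104],True,down(-17.2))
f=grab('top'); W=(cloud(f)-O)@RP
x,y,z=W[...,0],W[...,1],W[...,2]
m=(abs(z-.063)<.006)&(abs(x)<.05)&(y>-.17)&(y<0);print('tin top visible',m.sum(),np.percentile(x[m],[3,50,97]),np.percentile(y[m],[3,97]))
f=grab('side'); W=(cloud(f)-O)@RP
x,y,z=W[...,0],W[...,1],W[...,2]
m=(abs(z-.063)<.005)&(abs(x)<.05)&(y>-.17)&(y<0);print('tin top visible',m.sum(),np.percentile(x[m],[3,50,97]),np.percentile(y[m],[3,97]))
"
```

```text
t 7.25 tcp press [  0.9 -96.4 104.3] world [0.4679 0.153  0.1043] F [-0.3 -0.2 -3.3] w 0.0595
shift mm [1.4 0.6 0.3]
turn [ 0.001  -0.0007 -0.001 ]
tin top visible 77 [-0.02487736  0.00957707  0.0284765 ] [-0.16466665 -0.12832956]
tin top visible 180 [-0.04171602 -0.01069327  0.02384849] [-0.12454131 -0.02698684]
```

play_rows(rows="0 0 0 0 0 1 1;0 0 0 0 0 0 -1;0 0 0 0 0 0 -1;0 0 0 0 0 0 -1;0 0 0 0 0 -30 -1;0 0 0 0 0 -35 -1;0 0 0 -45 0 0 0;0 0 0 -50 0 0 1;0 0 0 -10 0 0 1;0 0 0 0 0 0 1;0 0 0 0 0 40 1;0 0 0 0 0 34 1")

```text
time: 8.55
tcp_pos: [0.4374, 0.0521, 0.094]
tcp_rot: [[0.298, 0.954, 0.004], [0.954, -0.298, 0.001], [0.002, 0.004, -1.0]]
wrist_force: [0.6, 0.7, 0.0]
grip_width: 0.046
```

```bash
python3 -c "
from h import *
go([0.0015,-.095,.095],True,down(-17.2))
"
```

```text
t 8.55 tcp press [   1.6 -201.8   94. ] world [0.4374 0.0521 0.094 ] F [0.6 0.7 0. ] w 0.046
shift mm [106.8  -0.4  -0.7]
turn [ 0.004  -0.002  -0.0028]
```

play_rows(rows="0 0 0 0 0 0 1;0 0 0 0 0 0 1;0 0 0 0 0 0 1;0 0 0 10 0 0 1;0 0 0 12 0 0 1;0 0 0 12 0 0 1;0 0 0 12 0 0 1;0 0 0 12 0 0 1;0 0 0 12 0 0 1;0 0 0 10 0 0 1;0 0 0 10 0 0 1;0 0 0 0 0 0 1")

```text
time: 9.75
tcp_pos: [0.4635, 0.1385, 0.0942]
tcp_rot: [[0.298, 0.955, 0.001], [0.955, -0.298, 0.001], [0.001, 0.001, -1.0]]
wrist_force: [-0.4, 0.6, 0.4]
grip_width: 0.0002
```

```bash
cat > tin.py <<'E'
from h import *
go([0.0015,-.085,.095],True,down(-17.2))
for n in('top','side'):
    f=grab(n); W=(cloud(f)-O)@RP
    x,y,z=W[...,0],W[...,1],W[...,2]
    m=(abs(z-.063)<.004)&(abs(x)<.04)&(y>-.17)&(y<.09)
    print(n,m.sum(),'x',np.percentile(x[m],[2,98]).round(4),'y',np.percentile(y[m],[1,99]).round(4))
    cv2.imwrite(f'pics/{n}_now.png',f['pixels'][:,:,::-1])
E
python3 tin.py
```

```text
t 9.75 tcp press [   1.  -111.5   94.2] world [0.4635 0.1385 0.0942] F [-0.4  0.6  0.4] w 0.0002
shift mm [26.5  0.5 -0.8]
turn [ 0.001  -0.0013 -0.0021]
top 13 x [0.0217 0.0303] y [-0.0233  0.0423]
side 391 x [-0.0258  0.0241] y [-0.1059  0.0447]
```

play_rows(rows="0 0 0 8 0 0 1;0 0 0 8 0 0 1;0 0 0 5 0 0 1;0 0 0 2 0 0 1;0 0 0 0 0 0 1")

```text
time: 10.35
tcp_pos: [0.4698, 0.1595, 0.0943]
tcp_rot: [[0.298, 0.954, 0.001], [0.954, -0.298, 0.0], [0.001, 0.0, -1.0]]
wrist_force: [0.4, 0.2, -0.8]
grip_width: 0.0004
```

play_rows(rows="0 0 0 1.5 0 0 1;0 0 0 0 0 0 1")

```text
time: 10.55
tcp_pos: [0.47, 0.1605, 0.0943]
tcp_rot: [[0.299, 0.954, 0.0], [0.954, -0.299, -0.0], [0.0, 0.0, -1.0]]
wrist_force: [-0.5, -0.2, 0.8]
grip_width: 0.0006
```

play_rows(rows="0 0 0 1.5 0 0 1;0 0 0 0 0 0 1")

```text
time: 10.75
tcp_pos: [0.4704, 0.1618, 0.0943]
tcp_rot: [[0.299, 0.954, -0.0], [0.954, -0.299, -0.0], [-0.0, 0.0, -1.0]]
wrist_force: [-0.6, -0.9, 0.5]
grip_width: 0.0004
```

```bash
python3 tin.py
```

```text
t 10.75 tcp press [  0.7 -87.2  94.3] world [0.4704 0.1618 0.0943] F [-0.6 -0.9  0.5] w 0.0004
shift mm [ 2.2  0.8 -0.7]
turn [ 0.      0.0001 -0.003 ]
top 28 x [-0.0223  0.0326] y [0.0088 0.0658]
side 442 x [-0.0257  0.025 ] y [-0.061   0.0678]
```

play_rows(rows="0 0 0 1.5 0 0 1;0 0 0 0 0 0 1")

```text
time: 11.05
tcp_pos: [0.4709, 0.1634, 0.0943]
tcp_rot: [[0.298, 0.954, 0.0], [0.954, -0.298, -0.0], [-0.0, 0.0, -1.0]]
wrist_force: [0.8, -1.8, 1.0]
grip_width: 0.0003
```

play_rows(rows="0 0 0 1.5 0 0 1;0 0 0 0 0 0 1")

```text
time: 11.25
tcp_pos: [0.4706, 0.1637, 0.0943]
tcp_rot: [[0.298, 0.955, -0.002], [0.955, -0.298, -0.002], [-0.003, -0.001, -1.0]]
wrist_force: [-2.2, -6.8, 3.8]
grip_width: 0.0003
```

play_rows(rows="0 0 0 1.5 0 0 1;0 0 0 0 0 0 1")

```text
time: 11.45
tcp_pos: [0.4705, 0.1639, 0.0943]
tcp_rot: [[0.297, 0.955, -0.003], [0.955, -0.297, -0.005], [-0.006, -0.002, -1.0]]
wrist_force: [-3.0, -13.3, 6.8]
grip_width: 0.0004
```

Tin stops against the end stop (force climbing, y steady). Back off and rise, then locate the bar.

play_rows(rows="0 0 0 -20 0 0 1;0 0 0 -40 0 0 1;0 0 0 0 0 -50 0;0 0 0 0 0 -50 0;0 0 0 0 0 -50 0;0 0 0 0 0 -50 -0.3;0 0 0 0 0 -50 -0.3;0 0 0 0 0 -50 -0.3;0 0 0 0 0 0 -0.3")

```text
time: 12.35
tcp_pos: [0.4561, 0.1098, 0.4015]
tcp_rot: [[0.298, 0.954, 0.016], [0.954, -0.298, 0.004], [0.009, 0.014, -1.0]]
wrist_force: [0.6, 0.6, 0.1]
grip_width: 0.0535
```

```bash
cat > bar.py <<'E'
from h import *
go([0,-.145,.394],True,down(-17.2))
for n in('top','side'):
    f=grab(n); p=f['pixels'].astype(int);W=(cloud(f)-O)@RP
    x,y,z=W[...,0],W[...,1],W[...,2]
    m=(abs(z-.063)<.004)&(abs(x)<.04)&(y>-.17)&(y<.09)
    print(n,'tin',m.sum(),'x',np.percentile(x[m],[2,98]).round(4),'y',np.percentile(y[m],[1,99]).round(4))
    m=(p.max(-1)<60)&(z>.09)&(z<.29)&(y>-.045)&(y<.045)&(x<.06)&(x>-.17)
    k,l,s,c=cv2.connectedComponentsWithStats(m.astype(np.uint8),connectivity=8)
    for i in range(1,k):
        if s[i,4]>6: q=W[l==i]; print('blk',s[i,4],c[i].round(),q.mean(0).round(4),q.min(0).round(3),q.max(0).round(3))
    m=(p.max(-1)<60)&(z>.09)&(z<.26)&(y>.05)&(y<.11)&(x>-.12)&(x<.06)
    q=W[m];A_=np.c_[q[:,0],q[:,1],np.ones(len(q))];k=np.linalg.lstsq(A_,q[:,2],rcond=None)[0]
    print('paddle',m.sum(),q.mean(0).round(4),q.min(0).round(3),q.max(0).round(3),'ang',-np.arctan(k[0]).round(3))
    m=(p[...,0]>p[...,1]*1.8)&(z>.08)&(abs(y)<.03)&(x>-.12)&(x<.1)
    q=W[m];k=np.polyfit(q[:,0],q[:,2],1);print('beam',m.sum(),q.mean(0).round(4),-np.arctan(k[0]).round(3))
    x0,y0=(125,130) if n=='top' else (170,150)
    cv2.imwrite(f'pics/{n}_now.png',cv2.resize(f['pixels'][y0:y0+120,x0:x0+120,::-1],(400,400),interpolation=cv2.INTER_CUBIC))
cv2.imwrite('pics/both_%d.png'%round(env.sense()['time']*10),np.hstack([cv2.imread('pics/top_now.png'),cv2.imread('pics/side_now.png')]))
E
python3 bar.py; ls pics
```

```text
t 12.35 tcp press [   2.4 -141.1  401.5] world [0.4561 0.1098 0.4015] F [0.6 0.6 0.1] w 0.0535
shift mm [-4.  -2.5  7.5]
turn [ 0.0136 -0.0086 -0.0027]
top tin 32 x [-0.0253  0.033 ] y [0.043  0.0685]
blk 67 [168. 184.] [0.0066 0.0337 0.1738] [-0.006  0.021  0.161] [0.021 0.045 0.185]
blk 51 [166. 212.] [-7.260e-02  2.000e-04  2.503e-01] [-0.077 -0.03   0.245] [-0.068  0.031  0.256]
paddle 111 [0.0064 0.0697 0.1749] [-0.006  0.05   0.161] [0.019 0.09  0.188] ang 0.653
beam 73 [ 0.0591 -0.0016  0.1326] 0.717
side tin 419 x [-0.0256  0.0254] y [-0.058   0.0683]
blk 106 [242. 218.] [-0.0756  0.0047  0.2469] [-0.083 -0.033  0.201] [-0.035  0.036  0.252]
blk 137 [221. 232.] [-0.0162  0.0274  0.1731] [-0.049  0.012  0.125] [0.05  0.045 0.201]
paddle 96 [0.0007 0.0752 0.1766] [-0.013  0.051  0.16 ] [0.022 0.096 0.186] ang 0.543
beam 95 [0.0391 0.0055 0.1443] 0.718
both_124.png
s1.png
s2.png
side0.png
side_now.png
t1.png
top0.png
top_now.png
ts1.png
w1.png
```

play_rows(rows="0.013 -0.008 -0.003 35 -18 0 0.34;0 0 0 35 -19 0 0.34;0 0 0 35 -19 0 0.34;0 0 0 36 -18 0 0.34;0 0 0 0 0 30 0.34;0 0 0 0 0 0 0.34;0 0 0 0 0 0 0.34")

```text
time: 13.15
tcp_pos: [0.424, 0.2651, 0.3626]
tcp_rot: [[0.296, 0.955, -0.018], [0.955, -0.296, -0.006], [-0.011, -0.016, -1.0]]
wrist_force: [0.4, 0.5, -0.0]
grip_width: 0.0303
```

```bash
python3 -c "
from h import *
go([-.072,0,.312],True,down(-17.2))
f=grab('side');cv2.imwrite('pics/s3.png',cv2.resize(f['pixels'][110:310,150:350,::-1],(600,600)))
"
```

```text
t 13.15 tcp press [-74.1  -2.2 362.6] world [0.424  0.2651 0.3626] F [ 0.4  0.5 -0. ] w 0.0303
shift mm [ 2.8  2.9 50.5]
turn [-0.0157  0.0111  0.0001]
```

View pics/s3.png

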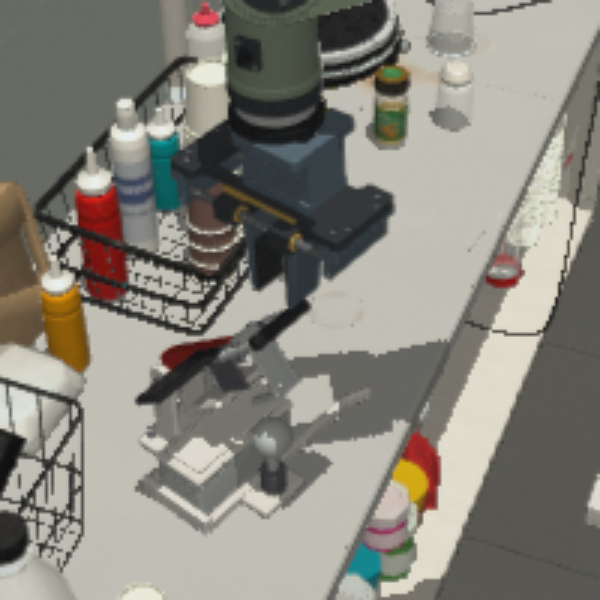

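Side view: tin is home under the beam (around 200,460), and the fingers straddle the bar (280,325) from above. Descend and close lightly.

play_rows(rows="-0.015 0.011 0 2 2 25 0.34;0 0 0 0 0 25 0.34;0 0 0 0 0 0 0.34")

```text
time: 13.5
tcp_pos: [0.4259, 0.2653, 0.3122]
tcp_rot: [[0.297, 0.955, -0.002], [0.955, -0.297, -0.0], [-0.001, -0.001, -1.0]]
wrist_force: [-0.5, 0.2, -0.2]
grip_width: 0.03
```

play_rows(rows="0 0 0 0 0 0 1;0 0 0 0 0 0 1;0 0 0 0 0 0 1;0 0 0 0 0 0 1", grip_force=6)

```text
time: 13.9
tcp_pos: [0.4266, 0.2671, 0.3156]
tcp_rot: [[0.296, 0.955, 0.004], [0.955, -0.296, 0.004], [0.005, 0.002, -1.0]]
wrist_force: [-2.8, 1.0, 5.9]
grip_width: 0.0137
```

```bash
python3 -c "
from h import *
go([-.072,0,.312],True,down(-17.2))
th,h0=.69,.04
px,pz=.065-.139*np.cos(th)+.019*np.sin(th),.1+.139*np.sin(th)+.019*np.cos(th);print(px,pz)
P=[(px-.0601*np.cos(th+.067+h),pz+.0601*np.sin(th+.067+h)) for h in np.linspace(h0,1.2,11)]
print(np.round(np.array(P)*1000),np.round(np.diff(P,axis=0)*1000,1))
"
```

```text
t 13.9 tcp press [-72.3   0.4 315.6] world [0.4266 0.2671 0.3156] F [-2.8  1.   5.9] w 0.0137
shift mm [-0.5  0.2  3.6]
turn [ 0.0024 -0.0051 -0.0002]
-0.030108989622380438 0.20313234261379856
[[-72. 246.]
 [-67. 251.]
 [-61. 255.]
 [-55. 258.]
 [-48. 260.]
 [-42. 262.]
 [-35. 263.]
 [-28. 263.]
 [-21. 263.]
 [-14. 261.]
 [ -7. 259.]] [[ 5.3  4.6]
 [ 5.8  3.9]
 [ 6.2  3.2]
 [ 6.5  2.5]
 [ 6.7  1.7]
 [ 6.9  0.9]
 [ 7.   0.1]
 [ 6.9 -0.7]
 [ 6.8 -1.5]
 [ 6.6 -2.2]]
```

play_rows(rows="0 0 0 0 5 -6 1;0 0 0 0 6 -4 1;0 0 0 0 6 -3 1;0 0 0 0 6.5 -2.5 1;0 0 0 0 6.5 -1.5 1;0 0 0 0 0 0 1")

```text
time: 14.5
tcp_pos: [0.4566, 0.2574, 0.3318]
tcp_rot: [[0.296, 0.955, 0.005], [0.955, -0.296, 0.002], [0.003, 0.004, -1.0]]
wrist_force: [-1.4, -0.1, 5.5]
grip_width: 0.0139
```

```bash
python3 bar.py
```

```text
t 14.5 tcp press [-4.070e+01  1.000e-01  3.318e+02] world [0.4566 0.2574 0.3318] F [-1.4 -0.1  5.5] w 0.0139
shift mm [-144.8   41.   -62.5]
turn [ 0.0044 -0.0034 -0.0005]
top tin 182 x [-0.0249  0.0313] y [-0.0681  0.0086]
blk 53 [170. 182.] [0.012  0.0295 0.1702] [-0.007  0.019  0.16 ] [0.024 0.044 0.187]
blk 33 [183. 196.] [-0.0178 -0.0217  0.1869] [-0.027 -0.028  0.174] [-0.009 -0.013  0.204]
blk 26 [180. 204.] [-0.0413 -0.0286  0.2396] [-0.052 -0.035  0.176] [-0.031 -0.015  0.272]
paddle 1 [0.0226 0.0509 0.1666] [0.023 0.051 0.167] [0.023 0.051 0.167] ang -0.004
beam 18 [ 0.0278 -0.0055  0.1571] 0.653
side tin 470 x [-0.0246  0.0246] y [-0.0604  0.0705]
blk 105 [228. 208.] [-0.0389  0.0176  0.2703] [-0.051 -0.     0.257] [-0.026  0.037  0.29 ]
blk 57 [239. 206.] [-0.0594  0.0008  0.2772] [-0.062 -0.018  0.262] [-0.057  0.016  0.289]
blk 148 [221. 232.] [-0.0145  0.027   0.1738] [-0.047  0.007  0.113] [0.058 0.045 0.203]
paddle 95 [0.0007 0.0756 0.1764] [-0.012  0.05   0.163] [0.019 0.097 0.186] ang 0.523
beam 80 [0.0445 0.0067 0.1399] 0.716
```

play_rows(rows="0 0 0 0 7 -0.5 1;0 0 0 0 7 0 1;0 0 0 0 7 0.5 1;0 0 0 0 7 1.5 1;0 0 0 0 7 2 1;0 0 0 0 0 0 1")

```text
time: 15.2
tcp_pos: [0.4885, 0.2474, 0.327]
tcp_rot: [[0.296, 0.955, -0.001], [0.955, -0.296, 0.002], [0.002, -0.002, -1.0]]
wrist_force: [-5.2, 1.5, 1.4]
grip_width: 0.0139
```

```bash
python3 bar.py
```

```text
t 15.2 tcp press [-7.30e+00 -1.00e-01  3.27e+02] world [0.4885 0.2474 0.327 ] F [-5.2  1.5  1.4] w 0.0139
shift mm [-144.8    7.3  -67.3]
turn [-0.0016 -0.002  -0.0007]
top tin 178 x [-0.026   0.0306] y [-0.0681 -0.0027]
blk 8 [184. 194.] [-0.0088 -0.0307  0.2319] [-0.015 -0.036  0.181] [-0.004 -0.025  0.266]bar.py:14: RuntimeWarning: Mean of empty slice.
  print('paddle',m.sum(),q.mean(0).round(4),q.min(0).round(3),q.max(0).round(3),'ang',-np.arctan(k[0]).round(3))
  ret = um.true_divide(
Traceback (most recent call last):
  File "bar.py", line 14, in <module>
    print('paddle',m.sum(),q.mean(0).round(4),q.min(0).round(3),q.max(0).round(3),'ang',-np.arctan(k[0]).round(3))
                                              ~~~~~^^^
ValueError: zero-size array to reduction operation minimum which has no identity
```

play_rows(rows="0 0 0 0 0 0 0.3;0 0 0 0 0 0 0.3;0 0 0 0 0 -20 0.3;0 0 0 0 0 -40 0.3;0 0 0 40 0 -40 1;0 0 0 44 0 0 1;0 0 0 0 0 0 1;0 0 0 0 0 0 1")

```text
time: 16.05
tcp_pos: [0.5125, 0.3234, 0.422]
tcp_rot: [[0.295, 0.956, 0.002], [0.956, -0.295, 0.0], [0.001, 0.002, -1.0]]
wrist_force: [0.0, -0.1, -0.0]
grip_width: 0.0025
```

```bash
sed -i "s/    print('paddle'/    if len(q): print('paddle'/" bar.py; python3 bar.py; ls -t pics | head -3
```

```text
t 16.05 tcp press [ -6.9  79.6 422. ] world [0.5125 0.3234 0.422 ] F [ 0.  -0.1 -0. ] w 0.0025
shift mm [-224.7    6.6   27.8]
turn [ 0.002  -0.001   0.0011]
top tin 196 x [-0.0248  0.0316] y [-0.0681  0.0654]
blk 185 [171. 187.] [-0.0009  0.0132  0.2178] [-0.019 -0.036  0.16 ] [0.021 0.044 0.269]
paddle 124 [0.0064 0.0704 0.1759] [-0.008  0.051  0.16 ] [0.02  0.091 0.19 ] ang 0.601
beam 149 [ 0.0418 -0.0017  0.1462] 0.698
side tin 468 x [-0.0254  0.0267] y [-0.0609  0.0689]
blk 101 [224. 203.] [-0.012   0.0037  0.2617] [-0.019 -0.033  0.253] [-0.004  0.036  0.268]
blk 140 [221. 232.] [-0.0146  0.0272  0.1747] [-0.048  0.008  0.13 ] [0.047 0.045 0.203]
blk 32 [237. 227.] [-0.0311 -0.021   0.1667] [-0.042 -0.024  0.149] [-0.02  -0.001  0.194]
paddle 100 [0.0019 0.0761 0.1768] [-0.012  0.05   0.159] [0.025 0.097 0.187] ang 0.565
beam 77 [0.0463 0.0064 0.1391] 0.733
both_162.png
side_now.png
top_now.png
```

play_rows(rows="0 0 0 9 10 40 1;0 0 0 9 10 45 1;0 0 0 0 2 40 1;0 -0.1 0 0 0 0 1;0 -0.1 0 0 0 0 1;0 0 0 0 0 0 1")

```text
time: 16.75
tcp_pos: [0.5388, 0.3342, 0.297]
tcp_rot: [[0.289, 0.955, -0.057], [0.937, -0.295, -0.189], [-0.197, 0.001, -0.98]]
wrist_force: [-0.3, -0.2, 0.2]
grip_width: 0.0007
```

```bash
cat > tip.py <<'E'
from h import *
s=env.sense();T=s['tcp_rot'];tip=s['tcp_pos']+.078*T[:,2]
print(s['time'],'tip press',((tip-O)@RP*1000).round(1),'F press',(s['wrist_force']@RP).round(1))
print('tool cols in press',(RP.T@T).round(3).tolist())
E
python3 tip.py
```

```text
16.75 tip press [ 15.2  82.4 220.6] F press [-0.2 -0.3  0.2]
tool cols in press [[-0.0, 1.0, 0.001], [0.98, 0.001, -0.197], [-0.197, 0.001, -0.98]]
```

play_rows(rows="0 0 0 3.8 0 18.6 1;0 0 0 3.8 0 18.6 1;0 0 0 1.2 -4 5.9 1;0 0 0 1.2 -5 5.9 1;0 0 0 1.2 -5 5.9 1;0 0 0 1.2 -4 5.9 1;0 0 0 0 0 0 1")

```text
time: 17.45
tcp_pos: [0.5215, 0.3388, 0.2381]
tcp_rot: [[0.291, 0.955, -0.054], [0.937, -0.296, -0.187], [-0.194, 0.004, -0.981]]
wrist_force: [0.6, -1.0, 2.8]
grip_width: 0.0002
```

```bash
python3 tip.py; python3 bar.py
```

```text
17.45 tip press [ -2.6  81.8 161.5] F press [ 0.9 -0.7  2.8]
tool cols in press [[0.001, 1.0, 0.004], [0.981, -0.0, -0.194], [-0.194, 0.004, -0.981]]
t 17.45 tcp press [ -2.8  97.  238.1] world [0.5215 0.3388 0.2381] F [ 0.6 -1.   2.8] w 0.0002
shift mm [-267.6    3.5 -106. ]
turn [ 0.0037  0.1954 -0.0006]
top tin 214 x [-0.0233  0.0316] y [-0.069   0.0655]
blk 266 [171. 196.] [-0.0256  0.0108  0.1929] [-0.052 -0.035  0.147] [0.009 0.045 0.247]
paddle 144 [-0.0079  0.0645  0.1775] [-0.026  0.05   0.146] [0.01  0.093 0.259] ang 0.079
beam 182 [ 0.0223 -0.0011  0.1435] 0.422
side tin 349 x [-0.027   0.0269] y [-0.0588  0.0694]
blk 85 [235. 214.] [-0.0465  0.0008  0.2398] [-0.052 -0.031  0.233] [-0.037  0.035  0.244]
blk 79 [230. 243.] [-0.0444  0.0265  0.1503] [-0.062  0.02   0.132] [-0.025  0.031  0.178]
paddle 123 [-0.0331  0.0934  0.1953] [-0.087  0.063  0.145] [0.007 0.11  0.254] ang 0.808
beam 7 [-0.0272 -0.004   0.1649] 0.289
```

play_rows(rows="0 0 0 1.2 -4 5.9 1;0 0 0 1.2 -4 5.9 1;0 0 0 1.2 -4 5.9 1;0 0 0 1.2 -3 5.9 1;0 0 0 1.2 -3 5.9 1;0 0 0 1 -1.5 4.9 1;0 0 0 0 0 0 1")

```text
time: 18.25
tcp_pos: [0.5028, 0.3459, 0.2004]
tcp_rot: [[0.29, 0.955, -0.057], [0.937, -0.296, -0.187], [-0.195, 0.001, -0.981]]
wrist_force: [1.0, 1.1, 1.9]
grip_width: 0.0006
```

```bash
python3 tip.py; python3 bar.py
```

```text
18.25 tip press [-22.7  83.  123.9] F press [0.7 1.3 1.9]
tool cols in press [[0.0, 1.0, 0.001], [0.981, 0.0, -0.195], [-0.195, 0.001, -0.981]]
t 18.25 tcp press [-22.8  98.3 200.4] world [0.5028 0.3459 0.2004] F [1.  1.1 1.9] w 0.0006
shift mm [-276.4   23.  -142.4]
turn [ 1.000e-03  1.964e-01 -1.000e-04]
top tin 202 x [-0.0248  0.031 ] y [-0.0685  0.0677]
blk 118 [170. 196.] [-0.0264  0.0269  0.1205] [-0.047  0.011  0.11 ] [-0.006  0.045  0.127]
blk 67 [169. 218.] [-0.0902 -0.0023  0.1829] [-0.096 -0.032  0.177] [-0.085  0.03   0.189]
paddle 429 [0.0006 0.0765 0.2102] [-0.047  0.051  0.114] [0.06  0.11  0.259] ang -0.384
beam 232 [ 0.0171 -0.001   0.1201] 0.034
side tin 42 x [-0.0284  0.0159] y [-0.0651  0.0693]
blk 166 [243. 244.] [-0.0776  0.0106  0.152 ] [-0.099 -0.03   0.09 ] [-0.035  0.038  0.187]
paddle 180 [-0.0724  0.0915  0.1967] [-0.116  0.065  0.117] [0.059 0.11  0.26 ] ang 0.672
beam 4 [-0.0463 -0.0046  0.1213] -0.827
```

Beam is nearly level with the handle still up (bar at x −90, z ≈ 178). Press on until force builds.

play_rows(rows="0 0 0 0.4 0 2 1;0 0 0 0 0 0 1")

```text
time: 18.55
tcp_pos: [0.5025, 0.3458, 0.2001]
tcp_rot: [[0.29, 0.955, -0.057], [0.937, -0.296, -0.187], [-0.195, 0.001, -0.981]]
wrist_force: [-0.5, 0.8, 7.6]
grip_width: 0.0003
```

play_rows(rows="0 0 0 0.4 0 2 1;0 0 0 0 0 0 1")

```text
time: 18.75
tcp_pos: [0.5025, 0.3458, 0.1999]
tcp_rot: [[0.291, 0.955, -0.056], [0.937, -0.296, -0.187], [-0.195, 0.002, -0.981]]
wrist_force: [-2.7, -0.4, 16.4]
grip_width: 0.0009
```

play_rows(rows="0 0 0 0.4 0 2 1;0 0 0 0 0 0 1")

```text
time: 18.95
tcp_pos: [0.5025, 0.3458, 0.1997]
tcp_rot: [[0.291, 0.955, -0.055], [0.937, -0.296, -0.186], [-0.194, 0.002, -0.981]]
wrist_force: [-4.5, -1.4, 24.5]
grip_width: 0.0004
```

```bash
python3 tip.py
```

```text
18.95 tip press [-22.9  82.9 123.2] F press [-3.8 -2.6 24.5]
tool cols in press [[0.001, 1.0, 0.002], [0.981, -0.0, -0.194], [-0.194, 0.002, -0.981]]
```

play_rows(rows="0 0 0 -6 0 -30 1;0 0 0 -8 0 -40 1;0 0 0 -8 0 -40 0.3;0 0.1 0 0 0 0 0.3;0 0.1 0 0 0 0 0.3;0 0 0 0 0 0 0.3;0 0 0 0 0 0 0.3")

```text
time: 19.65
tcp_pos: [0.5023, 0.345, 0.3066]
tcp_rot: [[0.296, 0.955, 0.0], [0.955, -0.296, -0.0], [0.0, 0.0, -1.0]]
wrist_force: [-0.2, -0.6, -0.3]
grip_width: 0.0318
```

```bash
python3 bar.py; python3 -c "
from h import *
go([-.091,0,.245],True,down(-17.2))"
```

```text
t 19.65 tcp press [-23.   97.3 306.6] world [0.5023 0.345  0.3066] F [-0.2 -0.6 -0.3] w 0.0318
shift mm [-242.2   23.1  -87.4]
turn [ 0.0002 -0.     -0.0004]
top tin 210 x [-0.0242  0.0316] y [-0.0683  0.0682]
blk 102 [171. 194.] [-0.0212  0.0262  0.1208] [-0.043  0.012  0.113] [-0.006  0.045  0.127]
blk 10 [185. 208.] [-0.0479 -0.0261  0.1137] [-0.059 -0.027  0.107] [-0.037 -0.025  0.119]
blk 55 [170. 218.] [-0.0896 -0.0047  0.183 ] [-0.095 -0.033  0.177] [-0.085  0.028  0.189]
paddle 156 [-0.0232  0.0699  0.1213] [-0.041  0.05   0.111] [-0.005  0.092  0.129] ang -0.015
beam 247 [ 0.0146 -0.0008  0.1203] 0.019
side tin 83 x [-0.0263  0.0249] y [-0.0616  0.0725]
blk 112 [247. 239.] [-0.0888  0.0038  0.1753] [-0.099 -0.033  0.113] [-0.036  0.038  0.186]
blk 173 [227. 249.] [-0.032   0.0276  0.1153] [-0.073  0.009  0.092] [-0.002  0.045  0.126]
paddle 283 [-0.0252  0.0817  0.1586] [-0.052  0.05   0.113] [-0.001  0.11   0.26 ] ang 0.086
beam 166 [-0.0058  0.0027  0.119 ] 0.05
t 19.75 tcp press [-22.8  98.1 306.4] world [0.5027 0.3457 0.3064] F [-0.2  0.1  0.1] w 0.032
shift mm [-98.1 -68.3  61.3]
turn [ 0.0006 -0.0005  0.0005]
```

```bash
ls -t pics/both* | head -1 | xargs -I{} cp {} pics/bothA.png
```

```text
(no output)
```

View pics/bothA.png

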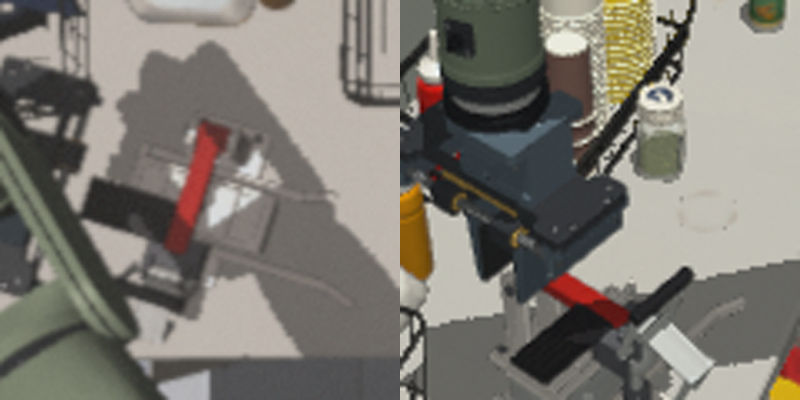

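Crops: red beam is level and the bar is still up (side crop around 665,295). Move over the bar and cage it.

play_rows(rows="0 0 0 -33 -23 0 0.34;0 0 0 -33 -23 0 0.34;0 0 0 -32 -22 0 0.34;0 0 0 0 0 0 0.34;0 0 0 0 0 32 0.34;0 0 0 0 0 31 0.34;0 0 0 0 0 0 0.34")

```text
time: 20.45
tcp_pos: [0.4077, 0.2716, 0.2401]
tcp_rot: [[0.295, 0.955, -0.005], [0.955, -0.295, -0.003], [-0.004, -0.004, -1.0]]
wrist_force: [-0.4, -0.5, 0.2]
grip_width: 0.0299
```

play_rows(rows="0 0 0 0 0 0 1;0 0 0 0 0 0 1;0 0 0 0 0 0 1;0 0 0 0 0 0 1")

```text
time: 20.85
tcp_pos: [0.4102, 0.2728, 0.2452]
tcp_rot: [[0.296, 0.955, 0.006], [0.955, -0.296, 0.004], [0.006, 0.005, -1.0]]
wrist_force: [1.7, 0.4, 1.6]
grip_width: 0.014
```

```bash
python3 -c "
from h import *
go([-.091,0,.242],True,down(-17.2))
P=np.array([(-74-60.1*np.cos(.067+h),119+60.1*np.sin(.067+h)) for h in np.linspace(1.18,0,10)])
print(P.round(),np.diff(P,axis=0).round(1))"
```

```text
t 20.85 tcp press [-89.6   1.  245.2] world [0.4102 0.2728 0.2452] F [1.7 0.4 1.6] w 0.014
shift mm [-1.  -1.4  3.1]
turn [ 0.0046 -0.0061 -0.0001]
[[ -93.  176.]
 [-100.  173.]
 [-107.  169.]
 [-113.  164.]
 [-119.  159.]
 [-124.  153.]
 [-128.  146.]
 [-131.  138.]
 [-133.  131.]
 [-134.  123.]] [[-7.3 -3. ]
 [-6.8 -3.9]
 [-6.3 -4.8]
 [-5.6 -5.6]
 [-4.8 -6.2]
 [-4.  -6.8]
 [-3.  -7.3]
 [-2.1 -7.6]
 [-1.  -7.8]]
```

play_rows(rows="0 0 0 0 -7 3 1;0 0 0 0 -7 4 1;0 0 0 0 -6 5 1;0 0 0 0 -6 5.5 1;0 0 0 0 -5 6 1;0 0 0 0 -4 7 1;0 0 0 0 0 0 1")

```text
time: 21.55
tcp_pos: [0.375, 0.2826, 0.2119]
tcp_rot: [[0.295, 0.955, 0.001], [0.955, -0.295, 0.002], [0.002, 0.001, -1.0]]
wrist_force: [1.5, 3.1, -4.2]
grip_width: 0.0138
```

play_rows(rows="0 0 0 0 0 0 0.34;0 0 0 0 0 0 0.34;0 0 0 0 0 -25 0.34;0 0 0 0 0 -20 1;0 0 0 0 0 0 1;0 0 0 0 0 0 1;0 0 0 0 0 0 1")

```text
time: 22.25
tcp_pos: [0.375, 0.2818, 0.2571]
tcp_rot: [[0.296, 0.955, 0.001], [0.955, -0.296, 0.001], [0.001, 0.0, -1.0]]
wrist_force: [-0.2, -0.2, -0.4]
grip_width: 0.0016
```

```bash
python3 tip.py;sed -i 's/(z>.09)&(z<.29)/(z>.09)\&(z<.19)/' bar.py; python3 bar.py
```

```text
22.25 tip press [-125.9   -0.7  179.1] F press [-0.2 -0.3 -0.4]
tool cols in press [[0.0, 1.0, 0.0], [1.0, -0.0, 0.001], [0.001, 0.0, -1.0]]
t 22.25 tcp press [-125.9   -0.8  257.1] world [0.375  0.2818 0.2571] F [-0.2 -0.2 -0.4] w 0.0016
shift mm [-144.1  126.  -137. ]
turn [ 0.0004 -0.0007 -0.    ]
top tin 217 x [-0.0261  0.0313] y [-0.0675  0.0671]
blk 37 [174. 195.] [-0.0211  0.0172  0.1212] [-0.039  0.01   0.114] [-0.006  0.025  0.127]
blk 23 [183. 210.] [-0.0561 -0.0218  0.1175] [-0.065 -0.027  0.11 ] [-0.04  -0.01   0.129]
blk 15 [176. 233.] [-0.128  -0.0273  0.1484] [-0.134 -0.033  0.144] [-0.122 -0.022  0.156]
paddle 2 [-0.0109  0.0646  0.1189] [-0.012  0.063  0.118] [-0.01   0.067  0.119] ang 0.091
beam 222 [ 0.0218 -0.0008  0.1198] 0.033
side tin 76 x [-0.0275  0.0265] y [-0.064  0.069]
blk 234 [230. 249.] [-0.0368  0.0202  0.1155] [-0.071 -0.025  0.09 ] [-0.002  0.045  0.127]
blk 96 [258. 253.] [-0.1292  0.0059  0.1475] [-0.135 -0.03   0.138] [-0.121  0.038  0.153]
paddle 188 [-0.0257  0.0732  0.1206] [-0.045  0.05   0.113] [-0.003  0.096  0.127] ang -0.015
beam 257 [0.0134 0.0033 0.1186] 0.037
```

play_rows(rows="0 0 0 0 -4 14 1;0 0 0 0 -1 10 1;0 0 0 0 -1 6 1;0 0 0 0 -1 6 1;0 0 0 0 0 6 1;0 0 0 0 0 5 1;0 0 0 0 0 0 1")

```text
time: 23.05
tcp_pos: [0.3692, 0.2844, 0.2106]
tcp_rot: [[0.295, 0.955, 0.003], [0.955, -0.295, 0.002], [0.002, 0.002, -1.0]]
wrist_force: [0.3, 0.5, 0.3]
grip_width: 0.0002
```

play_rows(rows="0 0 0 0 0 2 1;0 0 0 0 0 0 1")

```text
time: 23.25
tcp_pos: [0.3693, 0.2846, 0.2092]
tcp_rot: [[0.296, 0.955, 0.003], [0.955, -0.296, 0.002], [0.003, 0.002, -1.0]]
wrist_force: [-0.3, -1.3, 1.1]
grip_width: 0.0003
```

play_rows(rows="0 0 0 0 0 2 1;0 0 0 0 0 0 1")

```text
time: 23.45
tcp_pos: [0.3693, 0.2847, 0.2082]
tcp_rot: [[0.296, 0.955, 0.004], [0.955, -0.296, 0.003], [0.004, 0.003, -1.0]]
wrist_force: [-0.8, -0.2, 5.8]
grip_width: 0.0006
```

```bash
python3 tip.py
```

```text
23.45 tip press [-132.     0.6  130.2] F press [-0.7 -0.4  5.8]
tool cols in press [[-0.0, 1.0, 0.003], [1.0, 0.0, 0.004], [0.004, 0.003, -1.0]]
```

Tip is at z = 130, which is the bar top for a closed handle. Press a bit harder to confirm the stop, then retreat.

play_rows(rows="0 0 0 0 0 2 1;0 0 0 0 0 2 1;0 0 0 0 0 1 1;0 0 0 0 0 0 1;0 0 0 0 0 0 1")

```text
time: 23.95
tcp_pos: [0.3693, 0.2848, 0.207]
tcp_rot: [[0.296, 0.955, 0.005], [0.955, -0.296, 0.004], [0.006, 0.004, -1.0]]
wrist_force: [-8.1, -5.8, 34.1]
grip_width: 0.0003
```

```bash
python3 tip.py
```

```text
23.95 tip press [-131.9    0.9  129. ] F press [-6.  -8.  34.1]
tool cols in press [[0.0, 1.0, 0.004], [1.0, -0.0, 0.006], [0.006, 0.004, -1.0]]
```

play_rows(rows="0 0 0 0 0 -20 1;0 0 0 0 0 -40 1;0 0 0 0 0 -40 1;0 0 0 -30 0 -40 1;0 0 0 -45 0 0 1;0 0 0 -45 0 0 1;0 0 0 -45 0 0 1;0 0 0 0 0 0 1;0 0 0 0 0 0 1")

```text
time: 24.85
tcp_pos: [0.32, 0.1261, 0.342]
tcp_rot: [[0.298, 0.955, 0.004], [0.955, -0.298, 0.003], [0.004, 0.003, -1.0]]
wrist_force: [-0.4, 0.4, 0.1]
grip_width: 0.0006
```

```bash
python3 bar.py; python3 - <<'E'
from h import *
f=grab('top');W=cloud(f);X,Y,Z=W[...,0],W[...,1],W[...,2]
for n,(a,b) in dict(cin=(.55,-.057),green=(.536,-.346),shaker=(.473,-.418),cups=(.470,.476)).items():
    m=(abs(X-a)<.05)&(abs(Y-b)<.05)&(Z>.045)&(Z<.12)&(X<.585); print(n,m.sum(),W[m].mean(0).round(3))
E
cp $(ls -t pics/both_*|head -1) pics/bothB.png
```

```text
t 24.85 tcp press [-132.5 -165.7  342. ] world [0.32   0.1261 0.342 ] F [-0.4  0.4  0.1] w 0.0006
shift mm [ 21.3 132.6 -51.4]
turn [ 0.0033 -0.0043 -0.0022]
top tin 222 x [-0.0256  0.0315] y [-0.0692  0.0672]
beam 262 [ 0.0138 -0.0008  0.1205] 0.021
side tin 80 x [-0.0273  0.0242] y [-0.0667  0.0717]
blk 168 [226. 249.] [-0.0313  0.0284  0.1154] [-0.071  0.009  0.09 ] [-0.003  0.045  0.126]
blk 89 [259. 259.] [-0.1344  0.0061  0.1279] [-0.139 -0.032  0.121] [-0.127  0.039  0.133]
paddle 189 [-0.0254  0.0734  0.1207] [-0.046  0.05   0.113] [-0.003  0.095  0.126] ang -0.014
beam 260 [0.013  0.0031 0.1185] 0.048
cin 215 [ 0.55  -0.058  0.092]
green 211 [ 0.535 -0.342  0.096]
shaker 188 [ 0.472 -0.414  0.078]
cups 224 [0.468 0.473 0.076]
```

View pics/bothB.png

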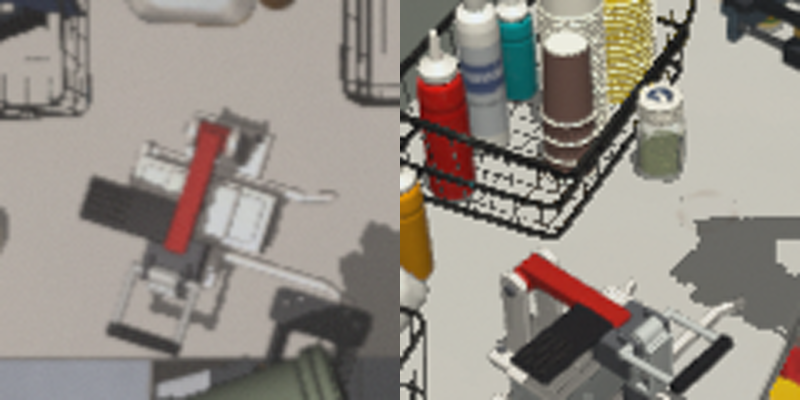

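Beam is level and the handle lies flat at the front, with bar around (-134,0,125) as expected at 0. Tin is home and all four bystanders are unmoved.

```bash
python3 -c "
from plant import env
print(env.sign_off())"
```

```text
the job is handed in; nothing more can be done
None
```

The job is done and handed in at about 25 s on the robot's clock. I carried the tin into the channel mouth, pushed it home against the end stop and raised the handle to about 1.2 rad. I then pressed the beam down at the paddle with the handle still up, and pushed the handle down to lock it.

The last camera checks before hand-in showed:
- **Tin:** its ends measured about y = −69 to +70 mm in the press frame, upright against the stop. When I pushed it home, the force climbed with no further movement.
- **Beam:** level. The paddle face measured −0.014 rad, and the beam had stopped under a 24 N push. The line fit to the red beam disagreed slightly, at 0.02 to 0.05 rad. I put that down to depth noise, because the paddle angle and height both match level.
- **Handle:** the bar is at about (−134, 0, 125) mm, its fully down position. It held under a 34 N push.
- **Bystanders:** all four stayed within about 3 mm of their start positions.
- **Robot:** clear of everything at the end.

No check failed outright.

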